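# Clear the scraper rack: roll out, sort by hand, cover

### The arm

A 6-joint arm with a two-finger parallel gripper is mounted at the origin on a cart in front of the work surface, level with it; the furniture and walls round the work are solid. World frame = base frame: x ahead of the robot, y to its left, z up, the work surface at z = 0. Lengths are in mm, angles in rad, forces in N, time in s.
With the tool pointing down it reaches from about 250 to 775 mm from the base axis. Payload 8.9 kg.
Tool frame: the origin (TCP) lies at the very end of the fingers, on their centre line; the grasp point (between the pads) lies 19 mm behind it; z points along the fingers, y is the direction in which the jaws open and shut (so a half turn about z gives the same grasp; the last joint's range is limited). The gripper opens to 85 mm and grips with 20 to 120 N. Pads are 22 mm wide; open, the fingers measure 114 mm over their backs; the gripper's body (76 mm by 85 mm) begins 54 mm behind the grasp point. The pads swing forward as they close: fully open they stand 13 mm farther back than shut.
Start: joints at [1.084, 0.291, -0.153, 1.127, 0, 1.431], TCP at [178.93, 493.566, 231.305] pointing down, gripper open.
Joint ranges: [-2.52, 2.52], [-0.91, 1.74], [-1.3, 1.37], [-1.96, 2.02], [-1.52, 1.47], [-3.14, 3.14]. Speed limits (rad/s): [2.22, 2.22, 2.79, 3.14, 3.14, 3.14].

### API

Orientations are given as a rotation vector (axis times angle).
In Python, from bench import arm gives the robot as it stands.
- The arm moves only by the shell command python3 -m inch 'ROWS' [OPENING]. ROWS is a JSON object of lists of equal length, an entry for each row: "delta_pos": the shift along the tool's x, y, z in cm, a list of three; "rot": the turn, a rotation vector about the tool's x, y, z in degrees, a list of three. A call has 1 to 10 rows; each row is the pose to reach, as a shift and turn from the pose commanded when the call began, along the tool's axes at that moment; what a row does not reach only later rows make up. A row lasts 1/10 s, in which the tool goes at most 50 mm and 8.59 degrees, less where a joint would pass 70% of its speed; a pose out of reach is approached as far as the arm can. A call with a gripper value outside its range is refused whole. OPENING is the closure, from 0 (fully open) to 1 (shut), set as the call begins (- or left out, the last holds). The fingers move at their own pace and stop on an object; the grip force is fixed at half the most. Time passes only in rows, so rows that repeat a pose let the fingers close. It gives the time, the measured TCP pose, the force and the opening at its end, in the units of the state.
- arm.read_state(): the state, without advancing time (a new reading comes with each control period).
- arm.read_camera(name): name is "scene" or "top"; returns (picture, depth): 420x560x3 uint8, red, green, blue; 420x560 float32, mm along the optical axis (not along the pixel's ray), 0 where there is no reading.
- arm.get_calibration(name): a dict with "fx", "fy", "cx", "cy" (pixels), "D" ([k1, k2, p1, p2, k3] as OpenCV has them; the pictures are not rectified), "pose" (4x4, takes a point from camera to world coordinates). Camera axes: x right, y down, z forward; pixel columns grow to the right and rows downward; lengths in mm; the calibration is good to about 2 mm. A picture is of the moment at which its call begins. get_calibration takes no time and is no camera call.
- arm.sign_off(): hands the job in, once; it reports no verdict.
The state is a dict: "time": time; "joint_positions": joint angles; "qvel": joint speeds; "effort": joint torques, N m; "tcp_pos": TCP position; "tool_rot": TCP orientation; "contact_force": force on the tool from outside, world axes, zero at the start; "wrist_torque": the same for the moment, N m; "finger_gap": opening from 0.0 (shut) to 1.0 (fully open).
Only numpy, scipy, OpenCV 4.12 (cv2) and the standard library are available. Lean on these libraries where they do the work, as an engineer would, in place of code of your own. Each camera call takes 0.05 s, during which the arm holds its last target. There are 200 camera calls.

### The job

The washed jar scrapers are dry: take each one out of the rack by rolling it sideways out of its clip's open side, without pulling it straight up and bending the spring jaw, and lay the left-handed ones in the square white tray and the right-handed ones in the round dish (seen from the butt with the thumb rest up, the blade points to its hand). When all of them are sorted, put the pan lid on the round dish, flat and centred, and leave the little bottles and jars round about where they stand.

Things in the scene. Friction and masses are not known exactly. Their poses are not given: they have to be found in the camera images.
- scraper1_mid (a point): LEFT-handed jar scraper, 45 g: round beech handle 20 mm thick, 76 long; dark thumb rest 6.5 mm proud at the butt (x -38 to -31); flat steel blade 10x27x3 at the other end (x 42 to 52), reaching 22 mm to the left (+y) of the axis when seen from the butt, thumb rest up. Point: middle of the handle, on its axis; x from butt to blade, z to the thumb rest. None if absent.
- scraper2_mid (a point): RIGHT-handed jar scraper, 45 g: round beech handle 20 mm thick, 76 long; dark thumb rest 6.5 mm proud at the butt (x -38 to -31); flat steel blade 10x27x3 at the other end (x 42 to 52), reaching 22 mm to the right (-y) of the axis when seen from the butt, thumb rest up. Point: middle of the handle, on its axis; x from butt to blade, z to the thumb rest. None if absent.
- scraper3_mid (a point): LEFT-handed jar scraper, 45 g: round beech handle 20 mm thick, 76 long; dark thumb rest 6.5 mm proud at the butt (x -38 to -31); flat steel blade 10x27x3 at the other end (x 42 to 52), reaching 22 mm to the left (+y) of the axis when seen from the butt, thumb rest up. Point: middle of the handle, on its axis; x from butt to blade, z to the thumb rest. None if absent.
- scraper4_mid (a point): RIGHT-handed jar scraper, 45 g: round beech handle 20 mm thick, 76 long; dark thumb rest 6.5 mm proud at the butt (x -38 to -31); flat steel blade 10x27x3 at the other end (x 42 to 52), reaching 22 mm to the right (-y) of the axis when seen from the butt, thumb rest up. Point: middle of the handle, on its axis; x from butt to blade, z to the thumb rest. None if absent.
- scraper5_mid (a point): LEFT-handed jar scraper, 45 g: round beech handle 20 mm thick, 76 long; dark thumb rest 6.5 mm proud at the butt (x -38 to -31); flat steel blade 10x27x3 at the other end (x 42 to 52), reaching 22 mm to the left (+y) of the axis when seen from the butt, thumb rest up. Point: middle of the handle, on its axis; x from butt to blade, z to the thumb rest. None if absent.
- scraper6_mid (a point): RIGHT-handed jar scraper, 45 g: round beech handle 20 mm thick, 76 long; dark thumb rest 6.5 mm proud at the butt (x -38 to -31); flat steel blade 10x27x3 at the other end (x 42 to 52), reaching 22 mm to the right (-y) of the axis when seen from the butt, thumb rest up. Point: middle of the handle, on its axis; x from butt to blade, z to the thumb rest. None if absent.
- rack_mid (a point): Fixed aluminium rack with six spring clips along its y axis. Point: over its middle, level with the clipped handles' axes (46 mm above the table, 36 above the base plate). Clip centres: x 0, y -195, -117, -39, 39, 117, 195 mm in this frame. Handles lie along the rack's x, thumb rest up, butt to either end.
- clips_mouth (a point): Point on the rack 25 mm to its -y side of rack_mid, same frame: all clips' mouths open sideways, to rack -y. A clip grips the handle at two places 25 mm either side of its middle (12 mm long at most): the middle 38 mm is free. Each has a seat with a rounded lip, 3 mm high, on the -y side, a post on the +y side (10.8 to 19 mm from the axis) and a sprung jaw over the top.
- clips_top (a point): Point on the rack 13 mm above rack_mid: height of the jaws' tops. The jaw is hinged on the post and curls over to the handle's -y side. Moved to -y while rising 3 to 4 mm over the lip, the handle rolls out under the jaw (under 10 N, jaw lifts some 0.3 rad); after 25 mm it is clear and can be lifted. Straight up, the jaw meets its stop and holds the handle.
- jaw1 (a joint): Sprung upper jaw of clip 1 (at rack y -195 mm), rad: about -0.2 when empty, about -0.08 on a handle, grows as it lifts, stop at 0.6. It springs back by itself; above 0.5 it counts as bent.
- jaw2 (a joint): Sprung upper jaw of clip 2 (at rack y -117 mm), rad: about -0.2 when empty, about -0.08 on a handle, grows as it lifts, stop at 0.6. It springs back by itself; above 0.5 it counts as bent.
- jaw3 (a joint): Sprung upper jaw of clip 3 (at rack y -39 mm), rad: about -0.2 when empty, about -0.08 on a handle, grows as it lifts, stop at 0.6. It springs back by itself; above 0.5 it counts as bent.
- jaw4 (a joint): Sprung upper jaw of clip 4 (at rack y 39 mm), rad: about -0.2 when empty, about -0.08 on a handle, grows as it lifts, stop at 0.6. It springs back by itself; above 0.5 it counts as bent.
- jaw5 (a joint): Sprung upper jaw of clip 5 (at rack y 117 mm), rad: about -0.2 when empty, about -0.08 on a handle, grows as it lifts, stop at 0.6. It springs back by itself; above 0.5 it counts as bent.
- jaw6 (a joint): Sprung upper jaw of clip 6 (at rack y 195 mm), rad: about -0.2 when empty, about -0.08 on a handle, grows as it lifts, stop at 0.6. It springs back by itself; above 0.5 it counts as bent.
- square_tray_in (a point): Square white plastic tray, fixed, for the left-handed scrapers. Point: centre of its inner floor, 4 mm above the table; inside 150 x 150 mm, rim 36 mm above the table, walls 4 mm; x and y along its sides.
- round_tray_in (a point): Round aluminium dish with upright wall, fixed, for the right-handed scrapers. Point: centre of its inner floor, 4 mm above the table; inner diameter 141 mm, outer 148 mm, rim 50 mm above the table (46 mm above the point).
- pan_lid_knob (a point): Loose flat metal pan lid, 156 mm across, with a round black knob in the middle to hold it by (24 mm across, from 9 to 28 mm above the lid's underside). The point is in the knob, 19 mm above the underside; z up. 110 g. It lies flat on the table at the start. On the round dish its underside lies on the rim, the point 65 mm above the dish's inner floor.
- attar_pot_mid (a point): Bystander: tiny glass bottle with black cap, 33 mm across, 34 mm high, point at half height. Leave alone.
- resin_jar_mid (a point): Bystander: small amber jar with cream lid, 54 mm across, 32 mm high, point at half height. Leave alone.
- vial_2_mid (a point): Bystander: glass vial with white cap, 45 mm across, 68 mm high, point at half height. Leave alone.
There are look-alikes about, which are no part of the job. What is shaped like the part that bears scraper5_mid but pink is not meant.

How it is judged:
By the outcome, as a careful person would: the job done as asked, in the order asked, and still so for the second after the job is handed in, with the robot touching nothing.
Of scraper1, scraper2, scraper3, scraper4, scraper5, scraper6 only 4 to 6 are there at a start; the rules pass over those that are not, and their reading is None.
At some moment in a run one of pan_lid may be knocked a few centimetres aside while the robot is not near it.
Once in a run the grip may slacken for a moment while it holds something.
It also fails if it takes over 208 s, if anything falls off the work surface, if the arm or the gripper's body presses on something with over 40 N, if the wrist force passes 120 N, or if a joint passes its speed limit or range.

## Working session

There is one attempt and no reset: what is moved stays moved. The work goes in short steps, Python scripts to look and compute and a shell command to move; the robot and the scene stay as the last step left them, time stands still between calls to the robot, and variables do not carry over. Pictures are saved under pics/ and viewed, about 12 in all and at most 16, crops included, and the job is handed in when it is done.

```bash
ls; mkdir -p pics
python3 - <<'E'
from bench import arm
import cv2, numpy as np
for n in("scene","top"):
    p,d=arm.read_camera(n); cv2.imwrite(f"pics/{n}0.png",cv2.resize(p[:,:,::-1],(800,600))); np.save(f"{n}0.npy",d); cv2.imwrite(f"{n}0raw.png",p[:,:,::-1])
    print(n,arm.get_calibration(n))
print(arm.read_state())
E
```

```text
pics
scene {'fx': 391.6885786593689, 'fy': 391.6885786593689, 'cx': 279.54905921511977, 'cy': 216.12131130044662, 'D': array([-0.11151235,  0.        ,  0.        ,  0.        ,  0.        ]), 'pose': array([[ 5.05055063e-01, -6.60496394e-01,  5.55575285e-01,
        -2.28664682e+01],
       [-8.62912728e-01, -3.73486768e-01,  3.40425113e-01,
        -3.55556344e+02],
       [-1.73495420e-02, -6.51346411e-01, -7.58582129e-01,
         8.80584195e+02],
       [ 0.00000000e+00,  0.00000000e+00,  0.00000000e+00,
         1.00000000e+00]])}
top {'fx': 414.4030452111569, 'fy': 414.4030452111569, 'cx': 280.55078489617273, 'cy': 209.14307754386914, 'D': array([0.02678857, 0.        , 0.        , 0.        , 0.        ]), 'pose': array([[-4.04327012e-03, -9.86120535e-01,  1.65981753e-01,
         3.90903100e+02],
       [-9.99841310e-01,  1.10682469e-03, -1.77800624e-02,
         1.48547322e+00],
       [ 1.73495719e-02, -1.66027303e-01, -9.85968522e-01,
         1.13715881e+03],
       [ 0.00000000e+00,  0.00000000e+00,  0.00000000e+00,
         1.00000000e+00]])}
{'time': 0.1, 'joint_positions': array([ 1.08369956e+00,  2.91214381e-01, -1.53998017e-01,  1.12671018e+00,
       -3.43788071e-06,  1.43149587e+00]), 'qvel': array([-0.00199319, -0.00083509,  0.00213327, -0.00113891,  0.00127553,
       -0.00225411]), 'effort': array([ 2.61409426e-03, -5.37978780e+01,  3.31919289e+01,  9.32393305e-03,
       -1.01896815e-04, -4.46308889e-05]), 'tcp_pos': array([178.75753212, 493.23800271, 230.81442183]), 'tool_rot': array([-5.43508281e-01, -3.09387147e+00,  1.68453639e-03]), 'contact_force': array([-0.40144612,  0.47990046,  0.00996327]), 'wrist_torque': array([-0.06715932,  0.03102041,  0.00855808]), 'finger_gap': 0.9984260217936887}
```

View pics/top0.png

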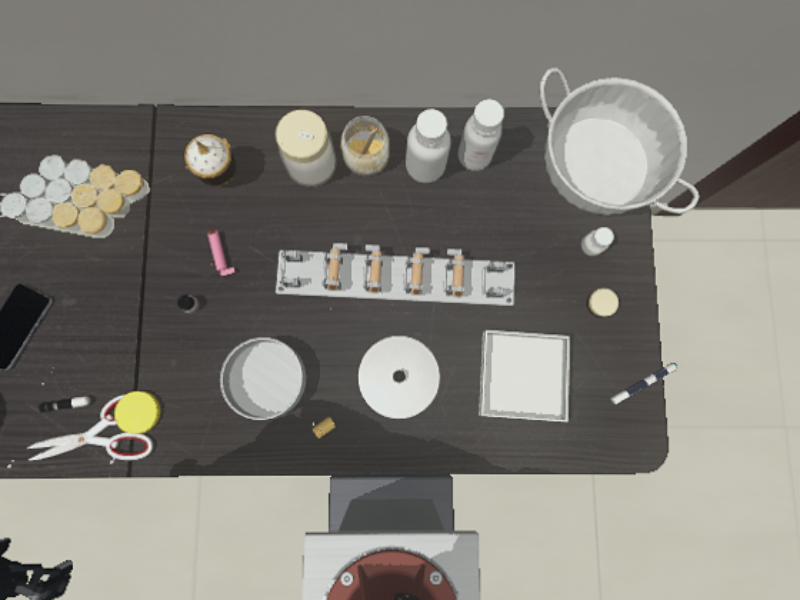

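View pics/scene0.png

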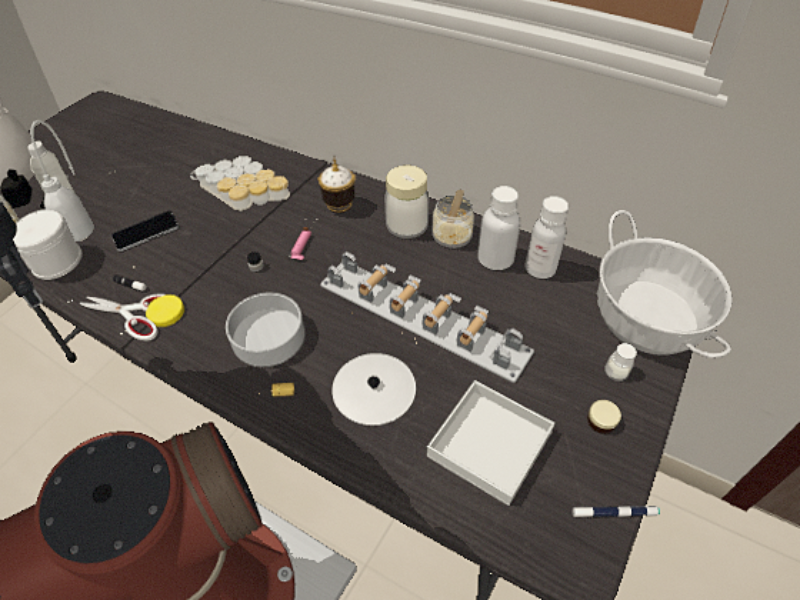

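The top view shows four clipped scrapers at about (334,268), (375,270), (417,272) and (458,274). The rack is at (395,277), the lid at (399,376), the round dish at (263,378) and the square tray at (526,376). The pink look-alike at (219,252) lies loose outside the rack and is not meant. Next I'll enlarge the rack and measure.

```bash
cat > h.py <<'E'
from bench import arm
import cv2, numpy as np
def ray(n,uv):
    c=arm.get_calibration(n); K=np.array([[c["fx"],0,c["cx"]],[0,c["fy"],c["cy"]],[0,0,1]])
    p=cv2.undistortPoints(np.array(uv,float).reshape(-1,1,2),K,c["D"])[:,0]
    return np.c_[p,np.ones(len(p))],c["pose"]
def atz(n,uv,z):   # pixels -> world at height z
    r,T=ray(n,uv); d=r@T[:3,:3].T; o=T[:3,3]
    return o+d*((np.asarray(z)-o[2])/d[:,2])[:,None]
def cloud(n,d):
    h,w=d.shape; u,v=np.meshgrid(np.arange(w),np.arange(h))
    r,T=ray(n,np.c_[u.ravel(),v.ravel()]); P=(r*d.reshape(-1,1))@T[:3,:3].T+T[:3,3]
    return P.reshape(h,w,3)
def proj(n,P):
    c=arm.get_calibration(n); K=np.array([[c["fx"],0,c["cx"]],[0,c["fy"],c["cy"]],[0,0,1]])
    T=np.linalg.inv(c["pose"]); return cv2.projectPoints(np.array(P,float).reshape(-1,1,3),cv2.Rodrigues(T[:3,:3])[0],T[:3,3],K,c["D"])[0][:,0]
E
python3 - <<'E'
from h import *
a=cv2.imread("top0raw.png")[165:220,190:365]; a=cv2.resize(a,None,fx=4.5,fy=4.5,interpolation=cv2.INTER_CUBIC)
b=cv2.imread("scene0raw.png")[170:270,220:380]; b=cv2.resize(b,(a.shape[1],330),interpolation=cv2.INTER_CUBIC)
cv2.imwrite("pics/c0.png",np.vstack([a,b]))
d=np.load("top0.npy"); P=cloud("top",d); im=cv2.imread("top0raw.png"); hsv=cv2.cvtColor(im,cv2.COLOR_BGR2HSV)
Z=P[...,2]
# table z
print("table",np.median(Z[300:320,200:240]))
# handles: orange hue within rack
m=(hsv[...,0]>5)&(hsv[...,0]<20)&(hsv[...,1]>90)&(hsv[...,2]>90); m[:160]=0;m[225:]=0;m[:,:200]=0;m[:,360:]=0
n,l,s,c=cv2.connectedComponentsWithStats(m.astype(np.uint8))
for i in range(1,n):
    if s[i,4]>40:
        q=P[l==i]; print("handle",c[i]*800/560,s[i],np.median(q,0),atz("top",[c[i]],52)[0])
# rack base
m=(Z>3)&(Z<20);m[:170]=0;m[220:]=0;m[:,:185]=0;m[:,370:]=0
q=P[m]; r=cv2.minAreaRect(q[:,:2].astype(np.float32)); print("rack",r,cv2.boxPoints(r))
for nm,(x0,x1,y0,y1),(za,zb) in (("lid",(245,315,230,298),(3,14)),("knob",(270,290,254,272),(20,40)),("dish",(150,218,230,298),(42,60)),("tray",(330,405,228,300),(28,45))):
    m=np.zeros(Z.shape,bool); m[y0:y1,x0:x1]=True; m&=(Z>za)&(Z<zb); q=P[m][:,:2].astype(np.float32)
    print(nm,len(q),cv2.minEnclosingCircle(q),cv2.minAreaRect(q),np.median(P[m][:,2]))
E
```

```text
table -1.2595574910051255
rack ((623.8069458007812, -11.328857421875), (512.4679565429688, 139.4698028564453), 89.97335052490234) [[ 553.9528  -267.53036]
 [ 693.42267 -267.59525]
 [ 693.6611   244.87265]
 [ 554.1912   244.93753]]
lid 1718 ((425.2722473144531, -16.766979217529297), 122.51678466796875) ((433.52001953125, -16.24805450439453), (187.87652587890625, 180.36404418945312), 89.69471740722656) 5.782589590740258
knob 60 ((432.3411865234375, -13.907910346984863), 11.686055183410645) ((432.8315124511719, -13.906082153320312), (21.403032302856445, 21.388778686523438), 0.01501085888594389) 24.74577830639805
dish 287 ((428.5850830078125, 235.25802612304688), 73.67857360839844) ((428.6915283203125, 234.9774169921875), (145.0299835205078, 144.2115936279297), 89.9172592163086) 48.2077959912931
tray 412 ((431.637939453125, -247.20883178710938), 109.84783935546875) ((432.88067626953125, -248.00595092773438), (158.22341918945312, 157.62506103515625), 85.8497085571289) 34.27778303445427
```

View pics/c0.png

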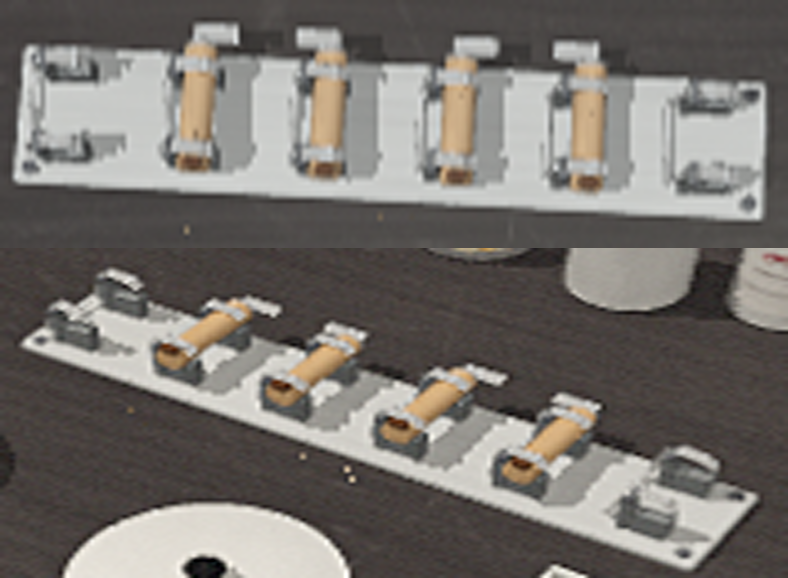

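Left to right in the crop, the thumb rests (dark end, image bottom) are up and the butts point at the robot. The blades point right (218,35), left (320,40), right (475,47) and left (575,52). So the hands are R, L, R, L, in clips 5, 4, 3, 2, and the end clips are empty. The posts and bars sit on the image-left side, so the mouths open to image right (-y world). Next I'll fit the rack pose and check the heights of the posts and bar.

Run:
```python
from h import *
from scipy.optimize import least_squares
o=np.array([190,165]); f=lambda l:(np.array(l,float)+.5)/4.5-.5+o
# plate corners z=10, crop px
C=atz("top",f([(25,46),(765,84),(762,219),(14,183)]),10); print("corners",C.round(1)); 
mid=C.mean(0); yd=(C[0]+C[3]-C[1]-C[2])[:2]; yd/=np.linalg.norm(yd); print("mid",mid.round(1),"yaw",np.degrees(np.arctan2(-yd[0],yd[1])), "len",np.linalg.norm(C[0]-C[1]),np.linalg.norm(C[1]-C[2]))
# handles from hue, wider
im=cv2.imread("top0raw.png"); hsv=cv2.cvtColor(im,cv2.COLOR_BGR2HSV); P=cloud("top",np.load("top0.npy")); Z=P[...,2]+1.3
m=(hsv[...,0]>5)&(hsv[...,0]<22)&(hsv[...,1]>60)&(hsv[...,2]>70); m[:165]=0;m[220:]=0;m[:,:200]=0;m[:,360:]=0
m=cv2.morphologyEx(m.astype(np.uint8),cv2.MORPH_CLOSE,np.ones((7,1)))
n,l,s,c=cv2.connectedComponentsWithStats(m)
for i in range(1,n):
    if s[i,4]>40:
        v,u=np.where(l==i); q=atz("top",np.c_[u,v],54.5); b=np.polyfit(q[:,0],q[:,1],1); print("handle",c[i].round(1),s[i],q.mean(0).round(1),"slope deg",np.degrees(np.arctan(b[0])).round(2),"zmax",np.percentile(Z[l==i],90).round(1), q[:,0].min().round(),q[:,0].max().round())
# cross profile of z along columns in the free middle of clip at crop (330,115)
for y in (105,112,118):
    px=f([(330,y)])[0].round().astype(int); print([(int(a),int(b)) for a,b in zip(P[px[1],px[0]-15:px[0]+13,1],Z[px[1],px[0]-15:px[0]+13])])
```

```text
corners [[ 677.8  218.5   10. ]
 [ 653.7 -240.1   10. ]
 [ 568.8 -235.2   10. ]
 [ 591.7  222.6   10. ]]
mid [623.   -8.6  10. ] yaw -2.9319268995387153 len 459.21861487348656 85.0038193997293
handle [233.3 188.6] [229 175  10  28 199] [628.8 107.8  54.5] slope deg -2.68 zmax 59.5 593.0 666.0
handle [262.3 190.1] [258 177   9  28 196] [624.7  30.4  54.5] slope deg -2.93 zmax 59.9 587.0 661.0
handle [291.3 191.4] [288 178   8  28 200] [621.2 -46.9  54.5] slope deg -2.74 zmax 59.8 584.0 658.0
handle [320.3 193. ] [317 180   8  28 191] [ 616.7 -124.3   54.5] slope deg -3.26 zmax 60.1 579.0 652.0
[(71, 12), (68, 11), (65, 8), (63, 4), (60, 10), (57, 12), (54, 6), (51, 19), (49, 9), (46, 8), (43, 9), (39, 50), (36, 52), (33, 59), (31, 54), (28, 52), (26, 52), (23, 55), (20, 47), (18, 7), (15, 11), (13, 13), (10, 15), (7, 6), (4, 7), (1, 8), (0, 8), (-3, 9)]
[(71, 11), (68, 12), (65, 7), (62, 11), (60, 10), (57, 11), (54, 9), (51, 14), (49, 9), (46, 11), (43, 7), (39, 51), (36, 49), (33, 57), (31, 53), (28, 59), (26, 52), (23, 51), (20, 51), (18, 9), (15, 11), (13, 10), (10, 9), (7, 13), (4, 9), (1, 11), (0, 8), (-3, 5)]
[(71, 9), (68, 10), (65, 12), (62, 13), (60, 12), (57, 8), (54, 10), (51, 15), (49, 7), (46, 11), (43, 12), (39, 47), (36, 54), (33, 54), (31, 55), (28, 53), (25, 56), (23, 54), (20, 46), (18, 10), (15, 9), (13, 8), (10, 14), (7, 11), (4, 8), (1, 9), (0, 5), (-3, 9)]
```

```bash
cat > g.py <<'E'
# python3 g.py x y z [yaw_of_tool_y_deg]: shift (cm, tool axes) and turn (deg) needed from the measured pose
import sys; from h import *
from scipy.spatial.transform import Rotation as R
s=arm.read_state(); Rt=R.from_rotvec(s["tool_rot"]); a=[float(v) for v in sys.argv[1:]]
y=np.radians(a[3] if len(a)>3 else 87.07); Y=np.array([np.cos(y),np.sin(y),0]); Z=np.array([0,0,-1.]); X=np.cross(Y,Z)
G=R.from_matrix(np.c_[X,Y,Z])
print("d",(Rt.inv().apply(np.array(a[:3])-s["tcp_pos"])/10).round(2),"rot",np.degrees((Rt.inv()*G).as_rotvec()).round(2),"tcp",s["tcp_pos"].round(1),"F",s["contact_force"].round(1),"gap",round(s["finger_gap"],3),"t",round(s["time"],2))
E
python3 g.py 617 -124.8 130; python3 g.py 400 100 200
```

```text
d [-62.27 -43.16  10.12] rot [ -0.06  -0.02 -17.  ] tcp [178.8 493.2 230.8] F [-0.4  0.5  0. ] gap 0.998 t 0.1
d [-34.2  -29.43   3.11] rot [ -0.06  -0.02 -17.  ] tcp [178.8 493.2 230.8] F [-0.4  0.5  0. ] gap 0.998 t 0.1
```

```bash
python3 -m inch '{"delta_pos":[[-4,-2.8,0.5],[-8,-5.5,1],[-12,-8.3,1.5],[-16,-11,2],[-20,-14,2.5],[-24,-16.6,3],[-28,-19.4,3.5],[-32,-22.2,4],[-36,-25,4.5],[-40,-27.7,5]],"rot":[[0,0,-8],[0,0,-17],[0,0,-17],[0,0,-17],[0,0,-17],[0,0,-17],[0,0,-17],[0,0,-17],[0,0,-17],[0,0,-17]]}' 0.48; python3 g.py 617 -124.8 130
```

```text
time: 1.1
tcp_pos: [461.2, 94.8, 181.0]
tool_rot: [-0.081, -3.14, -0.0]
contact_force: [0.2, 0.7, 0.5]
finger_gap: 0.52
d [-16.69 -21.13   5.1 ] rot [ 0.   -0.01 -0.01] tcp [461.2  94.8 181. ] F [0.2 0.7 0.5] gap 0.52 t 1.1
```

```bash
python3 -m inch '{"delta_pos":[[-3,-3.6,0.9],[-6,-7.2,1.8],[-9,-10.8,2.7],[-12,-14.4,3.6],[-15,-18,4.5],[-16.69,-21.13,5.1],[-16.69,-21.13,5.1],[-16.69,-21.13,5.1],[-16.69,-21.13,5.1]],"rot":[[0,0,0],[0,0,0],[0,0,0],[0,0,0],[0,0,0],[0,0,0],[0,0,0],[0,0,0],[0,0,0]]}'; python3 g.py 617 -124.8 34
python3 - <<'E'
from h import *
for n in("top","scene"):
    p,d=arm.read_camera(n); cv2.imwrite(f"{n}1.png",p[:,:,::-1])
a=cv2.resize(cv2.imread("top1.png")[130:230,260:400],(560,400)); u,v=proj("scene",[[617,-125,50]])[0].astype(int)
b=cv2.resize(cv2.imread("scene1.png")[v-80:v+50,u-70:u+70],(430,400)); c=np.hstack([a,b]); cv2.imwrite("pics/c1.png",cv2.resize(c,(800,330)))
E
```

```text
time: 2.0
tcp_pos: [615.9, -121.9, 130.2]
tool_rot: [-0.079, -3.14, -0.001]
contact_force: [0.2, -0.3, -0.2]
finger_gap: 0.519
d [-0.13 -0.29  9.62] rot [ 0.03 -0.05  0.03] tcp [ 615.9 -121.9  130.2] F [ 0.2 -0.3 -0.2] gap 0.519 t 2.0
```

View pics/c1.png

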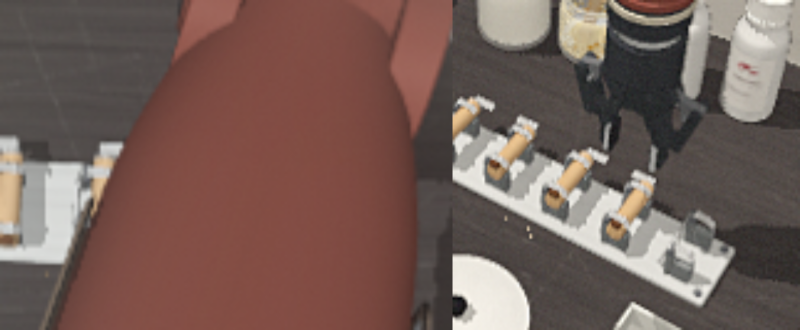

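The scene crop shows the fingers straddling the clip-2 scraper, about (630,205) in the crop. The arm hides it from the top camera. Descending.

```bash
python3 -m inch '{"delta_pos":[[-0.1,-0.25,2.5],[-0.1,-0.25,5],[-0.1,-0.25,7],[-0.1,-0.25,8.5],[-0.1,-0.25,9.7],[-0.1,-0.25,9.7],[-0.1,-0.25,9.7],[-0.1,-0.25,9.7]],"rot":[[0,0,0],[0,0,0],[0,0,0],[0,0,0],[0,0,0],[0,0,0],[0,0,0],[0,0,0]]}'; python3 g.py 617 -124.8 33
python3 - <<'E'
from h import *
p,d=arm.read_camera("scene"); u,v=proj("scene",[[617,-125,50]])[0].astype(int)
cv2.imwrite("pics/c2.png",cv2.resize(p[v-50:v+40,u-60:u+60,::-1],(720,540),interpolation=cv2.INTER_CUBIC))
E
```

```text
time: 2.9
tcp_pos: [618.0, -125.3, 34.4]
tool_rot: [0.08, 3.139, -0.001]
contact_force: [0.0, 0.4, 0.0]
finger_gap: 0.521
d [0.11 0.05 0.14] rot [-0.02  0.09  0.02] tcp [ 618.  -125.3   34.4] F [0.  0.4 0. ] gap 0.521 t 2.9
```

View pics/c2.png

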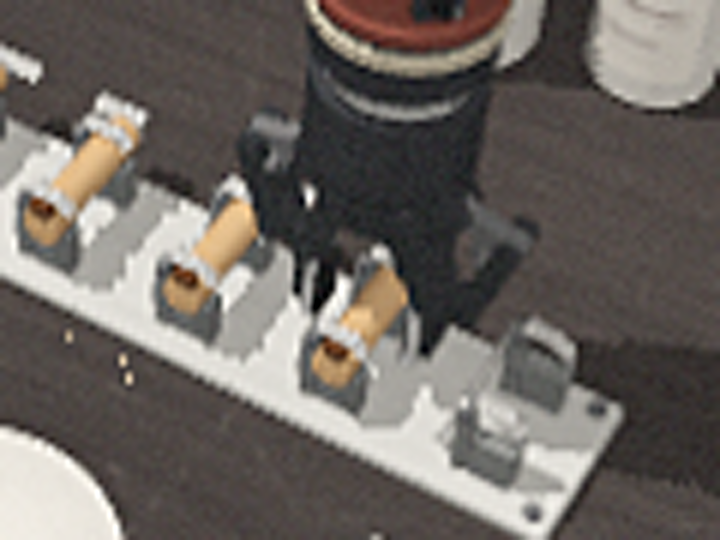

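The fingers straddle the handle at (375,310) in the free middle. Closing.

```bash
python3 -m inch '{"delta_pos":[[0.1,0.05,0.1],[0.1,0.05,0.1],[0.1,0.05,0.1],[0.1,0.05,0.1],[0.1,0.05,0.1],[0.1,0.05,0.1],[0.1,0.05,0.1],[0.1,0.05,0.1]],"rot":[[0,0,0],[0,0,0],[0,0,0],[0,0,0],[0,0,0],[0,0,0],[0,0,0],[0,0,0]]}' 1; python3 g.py 617 -124.8 33
```

```text
time: 3.75
tcp_pos: [616.5, -125.2, 32.9]
tool_rot: [0.081, 3.14, -0.001]
contact_force: [-2.8, -2.1, 6.1]
finger_gap: 0.213
d [-0.05  0.04 -0.01] rot [-0.04  0.03 -0.01] tcp [ 616.5 -125.2   32.9] F [-2.8 -2.1  6.1] gap 0.213 t 3.75
```

```bash
python3 -m inch '{"delta_pos":[[0,-0.2,-0.12],[0,-0.4,-0.24],[0,-0.6,-0.33],[0,-0.8,-0.38],[0,-1.0,-0.4],[0,-1.3,-0.4],[0,-1.6,-0.4],[0,-2.0,-0.4],[0,-2.4,-0.4],[0,-2.7,-0.4]],"rot":[[0,0,0],[0,0,0],[0,0,0],[0,0,0],[0,0,0],[0,0,0],[0,0,0],[0,0,0],[0,0,0],[0,0,0]]}'; python3 g.py 617 -124.8 33;  python3 -m inch '{"delta_pos":[[0,-0.15,0],[0,-0.15,0],[0,-0.15,-1],[0,-0.15,-3],[0,-0.15,-6],[0,-0.15,-9],[0,-0.15,-11],[0,-0.15,-11]],"rot":[[0,0,0],[0,0,0],[0,0,0],[0,0,0],[0,0,0],[0,0,0],[0,0,0],[0,0,0]]}'; python3 g.py 424 -212 140
python3 - <<'E'
from h import *
p,d=arm.read_camera("scene"); u,v=proj("scene",[[617,-150,100]])[0].astype(int)
cv2.imwrite("pics/c3.png",cv2.resize(p[v-70:v+80,u-100:u+100,::-1],(720,540),interpolation=cv2.INTER_CUBIC))
E
```

```text
time: 4.75
tcp_pos: [615.0, -152.3, 36.2]
tool_rot: [0.081, 3.14, -0.001]
contact_force: [-0.2, 0.0, 0.2]
finger_gap: 0.216
d [-0.05  2.76  0.32] rot [-0.02  0.   -0.02] tcp [ 615.  -152.3   36.2] F [-0.2  0.   0.2] gap 0.216 t 4.75
time: 5.55
tcp_pos: [616.9, -153.8, 150.4]
tool_rot: [0.08, 3.135, -0.003]
contact_force: [0.2, -0.2, 0.5]
finger_gap: 0.211
d [18.98 -6.79  0.94] rot [-0.1   0.34  0.01] tcp [ 616.9 -153.8  150.4] F [ 0.2 -0.2  0.5] gap 0.211 t 5.55
```

View pics/c3.png

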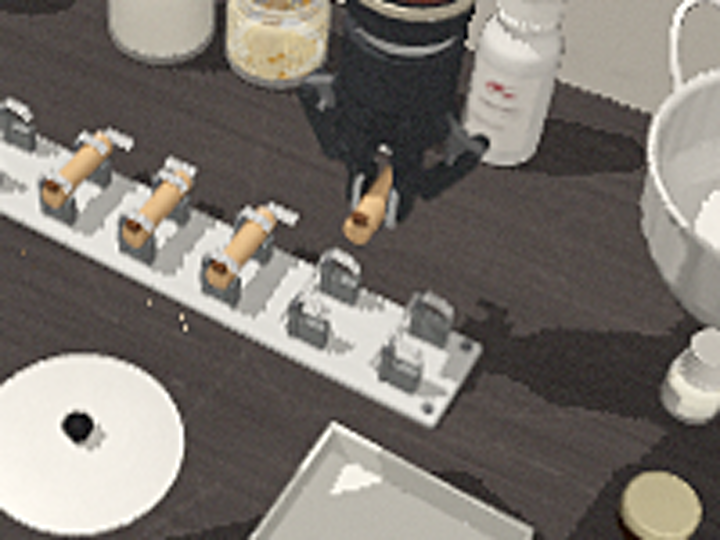

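Clip 2's scraper came out cleanly: the jaw is empty and the tool is holding the handle at (370,205). Now the tray, spot A.

```bash
python3 g.py 424 -282.5 140;  python3 -m inch '{"delta_pos":[[3,-2,0],[6,-4.2,0],[9,-6.2,0],[12,-8.4,0],[15,-10.4,0],[18,-12.5,0.5],[19.3,-13.9,1],[19.3,-13.9,1],[19.3,-13.9,1]],"rot":[[0,0,0],[0,0,0],[0,0,0],[0,0,0],[0,0,0],[0,0,0],[0,0,0],[0,0,0],[0,0,0]]}'; python3 g.py 424 -282.5 6
```

```text
d [ 18.52 -13.86   0.79] rot [-0.06  0.19  0.01] tcp [ 616.  -153.5  148.3] F [-0.3 -0.  -1. ] gap 0.208 t 5.6
time: 6.5
tcp_pos: [414.7, -281.9, 135.8]
tool_rot: [-0.082, -3.14, -0.002]
contact_force: [1.3, 0.3, -0.4]
finger_gap: 0.211
d [-0.94 -0.03 12.98] rot [ 0.06 -0.04 -0.06] tcp [ 414.7 -281.9  135.8] F [ 1.3  0.3 -0.4] gap 0.211 t 6.5
```

```bash
python3 -m inch '{"delta_pos":[[-0.5,0,2],[-0.9,0,5],[-0.9,0,8],[-0.9,0,10.5],[-0.9,0,12],[-0.9,0,12.5],[-0.9,0,12.95],[-0.9,0,12.95],[-0.9,0,12.95],[-0.9,0,12.95]],"rot":[[0,0,0],[0,0,0],[0,0,0],[0,0,0],[0,0,0],[0,0,0],[0,0,0],[0,0,0],[0,0,0],[0,0,0]]}'; python3 g.py 424 -282.5 6;python3 -m inch '{"delta_pos":[[0,0,0],[0,0,0],[0,0,0],[0,0,0],[0,0,0],[0,0,0],[0,0,-2],[0,0,-6],[0,0,-11],[0,0,-11]],"rot":[[0,0,0],[0,0,0],[0,0,0],[0,0,0],[0,0,0],[0,0,0],[0,0,0],[0,0,0],[0,0,0],[0,0,0]]}' 0.6;  python3 g.py 621 -47.1 117
```

```text
time: 7.5
tcp_pos: [424.6, -282.9, 7.5]
tool_rot: [0.08, 3.14, -0.001]
contact_force: [-0.1, -0.4, 0.0]
finger_gap: 0.208
d [0.06 0.04 0.15] rot [-0.05  0.06  0.01] tcp [ 424.6 -282.9    7.5] F [-0.1 -0.4  0. ] gap 0.208 t 7.5
time: 8.5
tcp_pos: [426.9, -285.1, 122.5]
tool_rot: [0.08, 3.134, -0.009]
contact_force: [0.5, -0.9, -0.5]
finger_gap: 0.401
d [-18.17  24.76   0.53] rot [-0.33  0.41  0.01] tcp [ 426.9 -285.1  122.5] F [ 0.5 -0.9 -0.5] gap 0.401 t 8.5
```

```bash
python3 -m inch '{"delta_pos":[[-2.5,3.4,-0.5],[-5,6.8,-1],[-7.5,10.2,-1],[-10,13.6,-1],[-12.5,17,-1],[-15,20.4,-0.5],[-17.3,23.6,0],[-18.1,24.7,0],[-18.1,24.7,0],[-18.1,24.7,0]],"rot":[[0,0,0],[0,0,0],[0,0,0],[0,0,0],[0,0,0],[0,0,0],[0,0,0],[0,0,0],[0,0,0],[0,0,0]]}' 0.48; python3 -m inch '{"delta_pos":[[0,0,0],[0,0,0]],"rot":[[0,0,0],[0,0,0]]}'; python3 g.py 621 -47.1 33
python3 - <<'E'
from h import *
p,d=arm.read_camera("scene"); a=p[140:350,200:480,::-1]
cv2.imwrite("pics/c4.png",cv2.resize(a,(800,600),interpolation=cv2.INTER_CUBIC))
E
```

```text
time: 9.5
tcp_pos: [616.8, -45.6, 116.5]
tool_rot: [-0.08, -3.14, 0.0]
contact_force: [-0.1, 0.5, 0.4]
finger_gap: 0.52
time: 9.7
tcp_pos: [616.9, -46.3, 117.0]
tool_rot: [-0.083, -3.14, 0.0]
contact_force: [-0.0, 0.2, -0.0]
finger_gap: 0.519
d [-0.41 -0.05  8.4 ] rot [-0.01 -0.   -0.09] tcp [616.9 -46.3 117. ] F [-0.   0.2 -0. ] gap 0.519 t 9.7
```

View pics/c4.png

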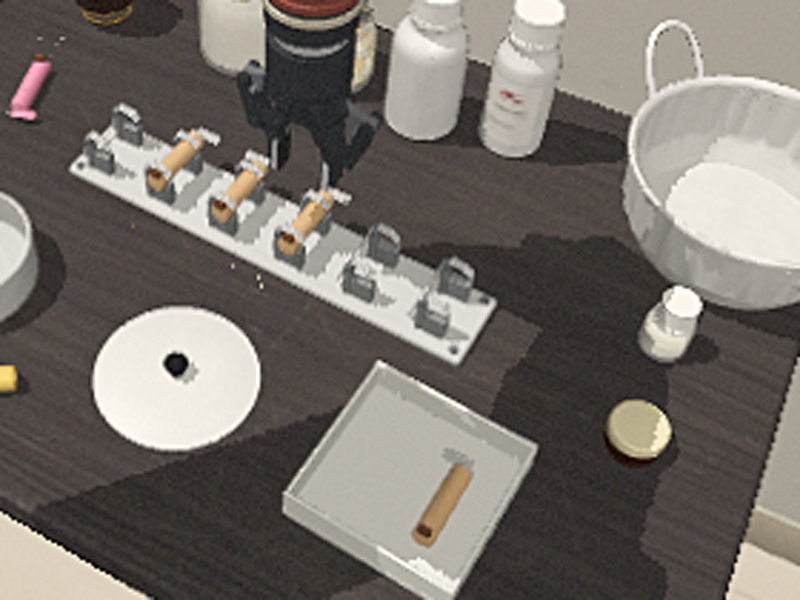

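The first scraper lies flat in the tray at (443,500) with its blade to +y. The gripper is over clip 3.

```bash
python3 -m inch '{"delta_pos":[[-0.4,-0.05,2.5],[-0.4,-0.05,5],[-0.4,-0.05,7],[-0.4,-0.05,8],[-0.4,-0.05,8.4],[-0.4,-0.05,8.4],[-0.4,-0.05,8.4],[-0.4,-0.05,8.4]],"rot":[[0,0,0],[0,0,0],[0,0,0],[0,0,0],[0,0,0],[0,0,0],[0,0,0],[0,0,0]]}'; python3 g.py 621 -47.1 33
python3 -m inch '{"delta_pos":[[0,0,0.1],[0,0,0.1],[0,0,0.1],[0,0,0.1],[0,0,0.1],[0,0,0.1],[0,0,0.1],[0,0,0.1]],"rot":[[0,0,0],[0,0,0],[0,0,0],[0,0,0],[0,0,0],[0,0,0],[0,0,0],[0,0,0]]}' 1;python3 g.py 621 -47.1 33
```

```text
time: 10.55
tcp_pos: [622.1, -46.1, 33.9]
tool_rot: [0.08, 3.139, -0.0]
contact_force: [0.7, 0.1, 1.2]
finger_gap: 0.517
d [ 0.11 -0.11  0.09] rot [-0.02  0.1   0.  ] tcp [622.1 -46.1  33.9] F [0.7 0.1 1.2] gap 0.517 t 10.55
time: 11.35
tcp_pos: [621.7, -47.3, 32.4]
tool_rot: [0.082, 3.14, -0.004]
contact_force: [-1.0, -5.5, 3.1]
finger_gap: 0.208
d [ 0.07  0.02 -0.06] rot [-0.15  0.05 -0.05] tcp [621.7 -47.3  32.4] F [-1.  -5.5  3.1] gap 0.208 t 11.35
```

```bash
python3 -m inch '{"delta_pos":[[0,-0.2,-0.12],[0,-0.4,-0.24],[0,-0.6,-0.33],[0,-0.8,-0.38],[0,-1.0,-0.4],[0,-1.3,-0.4],[0,-1.6,-0.4],[0,-2.0,-0.4],[0,-2.4,-0.4],[0,-2.7,-0.4]],"rot":[[0,0,0],[0,0,0],[0,0,0],[0,0,0],[0,0,0],[0,0,0],[0,0,0],[0,0,0],[0,0,0],[0,0,0]]}'; python3 g.py 621 -47.1 33;  python3 -m inch '{"delta_pos":[[0,-0.15,0],[0,-0.15,0],[0,-0.15,-1],[0,-0.15,-3],[0,-0.15,-6],[0,-0.15,-9],[0,-0.15,-11],[0,-0.15,-11],[0,-0.15,-11],[0,-0.15,-11]],"rot":[[0,0,0],[0,0,0],[0,0,0],[0,0,0],[0,0,0],[0,0,0],[0,0,0],[0,0,0],[0,0,0],[0,0,0]]}'; python3 g.py 423 260 140
```

```text
time: 12.35
tcp_pos: [620.2, -73.5, 36.0]
tool_rot: [0.081, 3.14, -0.001]
contact_force: [0.6, -0.3, -1.0]
finger_gap: 0.21
d [0.05 2.64 0.3 ] rot [-0.02  0.02 -0.02] tcp [620.2 -73.5  36. ] F [ 0.6 -0.3 -1. ] gap 0.21 t 12.35
time: 13.35
tcp_pos: [619.3, -74.1, 144.9]
tool_rot: [-0.08, -3.139, -0.001]
contact_force: [-0.8, 0.3, -0.7]
finger_gap: 0.211
d [21.3  32.37  0.53] rot [ 0.02 -0.09  0.01] tcp [619.3 -74.1 144.9] F [-0.8  0.3 -0.7] gap 0.211 t 13.35
```

```bash
python3 -m inch '{"delta_pos":[[2.3,3.5,0],[4.6,7,0],[6.9,10.5,0],[9.2,14,0],[11.5,17.5,0],[13.8,21,0],[16.1,24.5,0],[18.4,28,0],[20.7,31.5,0.3],[21.3,32.37,0.5]],"rot":[[0,0,0],[0,0,0],[0,0,0],[0,0,0],[0,0,0],[0,0,0],[0,0,0],[0,0,0],[0,0,0],[0,0,0]]}'; python3 -m inch '{"delta_pos":[[0,0,0],[0,0,0],[0,0,0]],"rot":[[0,0,0],[0,0,0],[0,0,0]]}'; python3 g.py 423 260 6
python3 - <<'E'
from h import *
p,d=arm.read_camera("scene"); a=p[140:350,80:360,::-1]
cv2.imwrite("pics/c5.png",cv2.resize(a,(800,600),interpolation=cv2.INTER_CUBIC))
E
```

```text
time: 14.35
tcp_pos: [420.8, 262.2, 139.8]
tool_rot: [-0.075, -3.138, 0.0]
contact_force: [0.1, -0.1, -0.4]
finger_gap: 0.21
time: 14.65
tcp_pos: [424.4, 258.8, 140.6]
tool_rot: [-0.083, -3.14, 0.001]
contact_force: [-0.1, -0.1, -1.0]
finger_gap: 0.211
d [ 0.15  0.12 13.46] rot [-0.02 -0.   -0.08] tcp [424.4 258.8 140.6] F [-0.1 -0.1 -1. ] gap 0.211 t 14.65
```

View pics/c5.png

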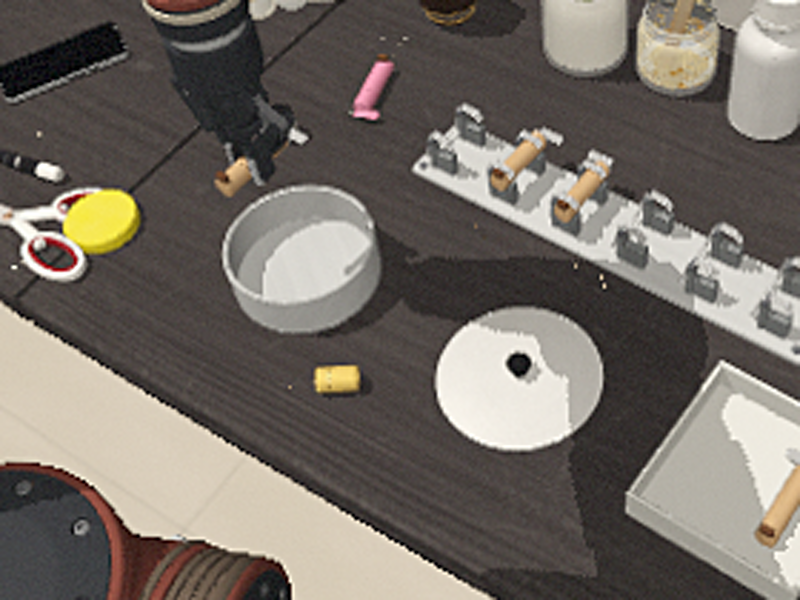

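The scraper is held blade to -y (300,135), above the dish at (300,255). Lowering.

```bash
python3 -m inch '{"delta_pos":[[0.15,0.1,2],[0.15,0.1,5],[0.15,0.1,8],[0.15,0.1,10.5],[0.15,0.1,12],[0.15,0.1,13],[0.15,0.1,13.45],[0.15,0.1,13.45],[0.15,0.1,13.45],[0.15,0.1,13.45]],"rot":[[0,0,0],[0,0,0],[0,0,0],[0,0,0],[0,0,0],[0,0,0],[0,0,0],[0,0,0],[0,0,0],[0,0,0]]}'; python3 g.py 423 260 6;python3 -m inch '{"delta_pos":[[0,0,0],[0,0,0],[0,0,0],[0,0,0],[0,0,0],[0,0,-0.5],[0,0,-2],[0,0,-6],[0,0,-11],[0,0,-12]],"rot":[[0,0,0],[0,0,0],[0,0,0],[0,0,0],[0,0,0],[0,0,0],[0,0,0],[0,0,0],[0,0,0],[0,0,0]]}' 0.65;   python3 -m inch '{"delta_pos":[[0,0,0],[0,0,0]],"rot":[[0,0,0],[0,0,0]]}';python3 g.py 625 30.6 117
```

```text
time: 15.7
tcp_pos: [423.0, 261.1, 7.1]
tool_rot: [0.08, 3.139, 0.001]
contact_force: [0.4, 0.3, -0.2]
finger_gap: 0.212
d [-0.01 -0.11  0.11] rot [0.03 0.07 0.  ] tcp [423.  261.1   7.1] F [ 0.4  0.3 -0.2] gap 0.212 t 15.7
time: 16.7
tcp_pos: [424.9, 262.1, 131.4]
tool_rot: [0.08, 3.134, 0.005]
contact_force: [-0.2, 0.9, 0.1]
finger_gap: 0.349
time: 16.9
tcp_pos: [421.8, 260.7, 125.6]
tool_rot: [-0.08, -3.14, 0.0]
contact_force: [-1.0, 0.7, -0.7]
finger_gap: 0.349
d [-21.47 -21.94   0.85] rot [-0.02 -0.04  0.  ] tcp [421.8 260.7 125.6] F [-1.   0.7 -0.7] gap 0.349 t 16.9
```

```bash
python3 -m inch '{"delta_pos":[[-2.9,-3,-0.5],[-5.8,-6,-0.5],[-8.7,-9,-0.5],[-11.6,-12,-0.5],[-14.5,-15,-0.5],[-17.4,-18,0],[-20.3,-20.8,0.5],[-21.47,-21.94,0.85],[-21.47,-21.94,0.85],[-21.47,-21.94,0.85]],"rot":[[0,0,0],[0,0,0],[0,0,0],[0,0,0],[0,0,0],[0,0,0],[0,0,0],[0,0,0],[0,0,0],[0,0,0]]}' 0.48; python3 -m inch '{"delta_pos":[[0,0,0],[0,0,0]],"rot":[[0,0,0],[0,0,0]]}'; python3 g.py 625 30.6 33
python3 - <<'E'
from h import *
p,d=arm.read_camera("scene"); a=p[140:350,130:410,::-1]
cv2.imwrite("pics/c6.png",cv2.resize(a,(800,600),interpolation=cv2.INTER_CUBIC))
E
```

```text
time: 17.9
tcp_pos: [624.0, 31.4, 116.2]
tool_rot: [-0.08, -3.137, -0.001]
contact_force: [-0.3, -0.6, 0.8]
finger_gap: 0.523
time: 18.1
tcp_pos: [624.8, 32.0, 117.9]
tool_rot: [-0.078, -3.14, -0.0]
contact_force: [-0.1, 0.3, 0.1]
finger_gap: 0.523
d [-0.03 -0.14  8.49] rot [ 0.01 -0.02  0.09] tcp [624.8  32.  117.9] F [-0.1  0.3  0.1] gap 0.523 t 18.1
```

View pics/c6.png

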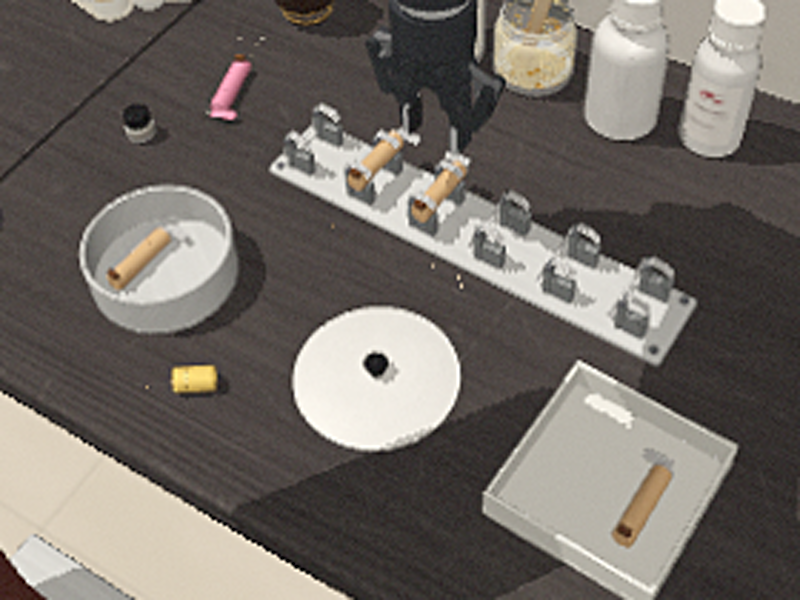

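The second scraper lies in the dish at (140,258), and the gripper is over clip 4 (440,185). Grasping it and rolling it out.

```bash
python3 -m inch '{"delta_pos":[[0,-0.1,2.5],[0,-0.1,5],[0,-0.1,7],[0,-0.1,8],[0,-0.1,8.5],[0,-0.1,8.5],[0,-0.1,8.5],[0,-0.1,8.5]],"rot":[[0,0,0],[0,0,0],[0,0,0],[0,0,0],[0,0,0],[0,0,0],[0,0,0],[0,0,0]]}'; python3 g.py 625 30.6 33
python3 -m inch '{"delta_pos":[[0,0,0.05],[0,0,0.05],[0,0,0.05],[0,0,0.05],[0,0,0.05],[0,0,0.05],[0,0,0.05],[0,0,0.05]],"rot":[[0,0,0],[0,0,0],[0,0,0],[0,0,0],[0,0,0],[0,0,0],[0,0,0],[0,0,0]]}' 1;python3 g.py 625 30.6 33
```

```text
time: 18.95
tcp_pos: [626.2, 29.8, 33.8]
tool_rot: [0.08, 3.139, -0.0]
contact_force: [-0.0, -0.3, -1.0]
finger_gap: 0.52
d [0.13 0.08 0.08] rot [-0.   0.1  0. ] tcp [626.2  29.8  33.8] F [-0.  -0.3 -1. ] gap 0.52 t 18.95
time: 19.75
tcp_pos: [625.7, 29.8, 32.9]
tool_rot: [0.08, 3.14, -0.0]
contact_force: [-1.0, -0.4, 6.2]
finger_gap: 0.212
d [ 0.08  0.08 -0.01] rot [-0.    0.04  0.  ] tcp [625.7  29.8  32.9] F [-1.  -0.4  6.2] gap 0.212 t 19.75
```

```bash
python3 -m inch '{"delta_pos":[[0,-0.2,-0.12],[0,-0.4,-0.24],[0,-0.6,-0.33],[0,-0.8,-0.38],[0,-1.0,-0.4],[0,-1.3,-0.4],[0,-1.6,-0.4],[0,-2.0,-0.4],[0,-2.4,-0.4],[0,-2.7,-0.4]],"rot":[[0,0,0],[0,0,0],[0,0,0],[0,0,0],[0,0,0],[0,0,0],[0,0,0],[0,0,0],[0,0,0],[0,0,0]]}'; python3 g.py 625 30.6 33;  python3 -m inch '{"delta_pos":[[0,-0.15,0],[0,-0.15,0],[0,-0.15,-1],[0,-0.15,-3],[0,-0.15,-6],[0,-0.15,-9],[0,-0.15,-11],[0,-0.15,-11],[0,-0.15,-11],[0,-0.15,-11]],"rot":[[0,0,0],[0,0,0],[0,0,0],[0,0,0],[0,0,0],[0,0,0],[0,0,0],[0,0,0],[0,0,0],[0,0,0]]}'; python3 g.py 427 -222.5 140
```

```text
time: 20.75
tcp_pos: [624.3, 2.1, 36.4]
tool_rot: [0.081, 3.14, -0.0]
contact_force: [0.8, 0.4, 0.1]
finger_gap: 0.211
d [0.07 2.85 0.34] rot [-0.01  0.02 -0.03] tcp [624.3   2.1  36.4] F [0.8 0.4 0.1] gap 0.211 t 20.75
time: 21.75
tcp_pos: [623.3, 1.5, 145.4]
tool_rot: [-0.08, -3.139, -0.0]
contact_force: [1.3, 0.7, 0.4]
finger_gap: 0.211
d [ 18.46 -23.37   0.57] rot [ 0.01 -0.09  0.01] tcp [623.3   1.5 145.4] F [1.3 0.7 0.4] gap 0.211 t 21.75
```

```bash
python3 -m inch '{"delta_pos":[[2.3,-3,0],[4.6,-6,0],[7,-9,0],[9.4,-12,0],[11.8,-15,0],[14.2,-18,0],[16.6,-21,0.3],[18.4,-23.35,0.5],[18.4,-23.35,0.5],[18.4,-23.35,0.5]],"rot":[[0,0,0],[0,0,0],[0,0,0],[0,0,0],[0,0,0],[0,0,0],[0,0,0],[0,0,0],[0,0,0],[0,0,0]]}'; python3 -m inch '{"delta_pos":[[0,0,0],[0,0,0],[0,0,0]],"rot":[[0,0,0],[0,0,0],[0,0,0]]}'; python3 g.py 427 -222.5 6
```

```text
time: 22.75
tcp_pos: [427.7, -222.4, 140.6]
tool_rot: [-0.083, -3.14, -0.002]
contact_force: [0.4, 1.0, 0.1]
finger_gap: 0.212
time: 23.05
tcp_pos: [428.8, -221.8, 141.2]
tool_rot: [-0.078, -3.141, -0.0]
contact_force: [-0.2, -1.0, -0.9]
finger_gap: 0.212
d [ 0.17 -0.08 13.52] rot [ 0.01 -0.01  0.08] tcp [ 428.8 -221.8  141.2] F [-0.2 -1.  -0.9] gap 0.212 t 23.05
```

```bash
python3 -m inch '{"delta_pos":[[0.15,-0.1,2],[0.15,-0.1,5],[0.15,-0.1,8],[0.15,-0.1,10.5],[0.15,-0.1,12],[0.15,-0.1,13],[0.15,-0.1,13.5],[0.15,-0.1,13.5],[0.15,-0.1,13.5],[0.15,-0.1,13.5]],"rot":[[0,0,0],[0,0,0],[0,0,0],[0,0,0],[0,0,0],[0,0,0],[0,0,0],[0,0,0],[0,0,0],[0,0,0]]}'; python3 g.py 427 -222.5 6;python3 -m inch '{"delta_pos":[[0,0,0],[0,0,0],[0,0,0],[0,0,0],[0,0,0],[0,0,-0.5],[0,0,-2],[0,0,-6],[0,0,-11],[0,0,-12]],"rot":[[0,0,0],[0,0,0],[0,0,0],[0,0,0],[0,0,0],[0,0,0],[0,0,0],[0,0,0],[0,0,0],[0,0,0]]}' 0.6;   python3 -m inch '{"delta_pos":[[0,0,0],[0,0,0]],"rot":[[0,0,0],[0,0,0]]}';python3 g.py 629 108.2 120
```

```text
time: 24.05
tcp_pos: [427.3, -223.7, 7.0]
tool_rot: [0.08, 3.139, -0.001]
contact_force: [0.5, 0.3, 0.2]
finger_gap: 0.212
d [0.04 0.12 0.1 ] rot [-0.04  0.07  0.01] tcp [ 427.3 -223.7    7. ] F [0.5 0.3 0.2] gap 0.212 t 24.05
time: 25.05
tcp_pos: [429.0, -225.0, 131.3]
tool_rot: [0.08, 3.135, -0.006]
contact_force: [0.9, -0.6, -0.4]
finger_gap: 0.4
time: 25.25
tcp_pos: [426.3, -223.1, 125.7]
tool_rot: [-0.08, -3.14, -0.001]
contact_force: [0.3, 0.7, -0.5]
finger_gap: 0.4
d [-18.55  34.12   0.57] rot [ 0.02 -0.04  0.  ] tcp [ 426.3 -223.1  125.7] F [ 0.3  0.7 -0.5] gap 0.4 t 25.25
```

```bash
python3 -m inch '{"delta_pos":[[-2,3.7,-0.5],[-4,7.4,-0.5],[-6,11.1,-0.5],[-8,14.8,-0.5],[-10,18.5,-0.5],[-12,22.2,0],[-14,25.9,0],[-16,29.6,0.3],[-18,33.2,0.5],[-18.55,34.12,0.6]],"rot":[[0,0,0],[0,0,0],[0,0,0],[0,0,0],[0,0,0],[0,0,0],[0,0,0],[0,0,0],[0,0,0],[0,0,0]]}' 0.48; python3 -m inch '{"delta_pos":[[0,0,0],[0,0,0],[0,0,0],[0,0,0]],"rot":[[0,0,0],[0,0,0],[0,0,0],[0,0,0]]}'; python3 g.py 629 108.2 33
python3 - <<'E'
from h import *
p,d=arm.read_camera("scene"); a=p[140:350,130:410,::-1]
cv2.imwrite("pics/c7.png",cv2.resize(a,(800,600),interpolation=cv2.INTER_CUBIC))
E
```

```text
time: 26.25
tcp_pos: [629.6, 111.3, 117.5]
tool_rot: [-0.075, -3.138, -0.001]
contact_force: [0.7, -1.1, -0.5]
finger_gap: 0.521
time: 26.65
tcp_pos: [629.0, 106.6, 120.4]
tool_rot: [-0.083, -3.14, 0.0]
contact_force: [-0.2, -0.2, 0.2]
finger_gap: 0.521
d [0.01 0.16 8.74] rot [-0.01 -0.02 -0.09] tcp [629.  106.6 120.4] F [-0.2 -0.2  0.2] gap 0.521 t 26.65
```

View pics/c7.png

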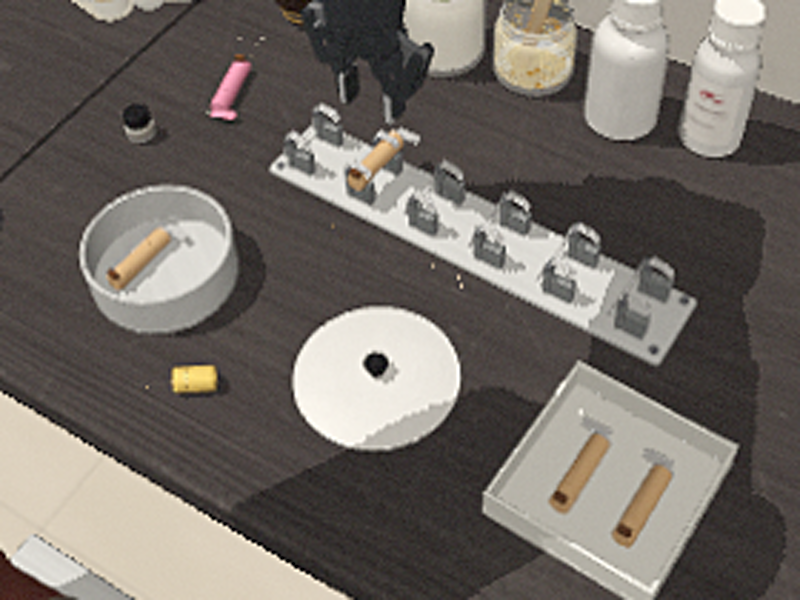

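Both left-handed scrapers lie in the tray at (580,470) and (643,500). Now the last one, in clip 5 (378,160).

```bash
python3 -m inch '{"delta_pos":[[0,0.15,2.5],[0,0.1,5],[0,0.1,7],[0,0.1,8],[0,0.1,8.7],[0,0.1,8.75],[0,0.1,8.75],[0,0.1,8.75]],"rot":[[0,0,0],[0,0,0],[0,0,0],[0,0,0],[0,0,0],[0,0,0],[0,0,0],[0,0,0]]}'; python3 g.py 629 108.2 33
python3 -m inch '{"delta_pos":[[0,0,0.05],[0,0,0.05],[0,0,0.05],[0,0,0.05],[0,0,0.05],[0,0,0.05],[0,0,0.05],[0,0,0.05]],"rot":[[0,0,0],[0,0,0],[0,0,0],[0,0,0],[0,0,0],[0,0,0],[0,0,0],[0,0,0]]}' 1;python3 g.py 629 108.2 33
```

```text
time: 27.5
tcp_pos: [630.2, 108.9, 33.8]
tool_rot: [0.08, 3.139, 0.0]
contact_force: [-0.3, 0.1, -0.6]
finger_gap: 0.521
d [ 0.12 -0.08  0.08] rot [0.01 0.09 0.  ] tcp [630.2 108.9  33.8] F [-0.3  0.1 -0.6] gap 0.521 t 27.5
time: 28.3
tcp_pos: [629.9, 108.5, 33.0]
tool_rot: [0.081, 3.14, -0.001]
contact_force: [-1.7, -2.3, 6.1]
finger_gap: 0.215
d [ 0.09 -0.03 -0.  ] rot [-0.04  0.05 -0.01] tcp [629.9 108.5  33. ] F [-1.7 -2.3  6.1] gap 0.215 t 28.3
```

```bash
python3 -m inch '{"delta_pos":[[0,-0.2,-0.12],[0,-0.4,-0.24],[0,-0.6,-0.33],[0,-0.8,-0.38],[0,-1.0,-0.4],[0,-1.3,-0.4],[0,-1.6,-0.4],[0,-2.0,-0.4],[0,-2.4,-0.4],[0,-2.7,-0.4]],"rot":[[0,0,0],[0,0,0],[0,0,0],[0,0,0],[0,0,0],[0,0,0],[0,0,0],[0,0,0],[0,0,0],[0,0,0]]}'; python3 g.py 629 108.2 33;  python3 -m inch '{"delta_pos":[[0,-0.15,0],[0,-0.15,0],[0,-0.15,-1],[0,-0.15,-3],[0,-0.15,-6],[0,-0.15,-9],[0,-0.15,-11],[0,-0.15,-11],[0,-0.15,-11],[0,-0.15,-11]],"rot":[[0,0,0],[0,0,0],[0,0,0],[0,0,0],[0,0,0],[0,0,0],[0,0,0],[0,0,0],[0,0,0],[0,0,0]]}'; python3 g.py 420.6 215 140
```

```text
time: 29.3
tcp_pos: [628.2, 81.2, 36.4]
tool_rot: [0.081, 3.14, -0.0]
contact_force: [0.7, 0.8, -0.8]
finger_gap: 0.213
d [0.06 2.7  0.34] rot [-0.01  0.01 -0.03] tcp [628.2  81.2  36.4] F [ 0.7  0.8 -0.8] gap 0.213 t 29.3
time: 30.3
tcp_pos: [627.3, 80.5, 145.2]
tool_rot: [-0.08, -3.139, 0.0]
contact_force: [0.6, 0.9, -0.6]
finger_gap: 0.214
d [21.32 12.38  0.56] rot [-0.01 -0.1   0.  ] tcp [627.3  80.5 145.2] F [ 0.6  0.9 -0.6] gap 0.214 t 30.3
```

```bash
python3 -m inch '{"delta_pos":[[3.5,2,0],[7,4.1,0],[10.5,6.1,0],[14,8.1,0],[17.5,10.1,0.2],[20.5,12,0.4],[21.3,12.38,0.5],[21.3,12.38,0.5],[21.3,12.38,0.5],[21.3,12.38,0.5]],"rot":[[0,0,0],[0,0,0],[0,0,0],[0,0,0],[0,0,0],[0,0,0],[0,0,0],[0,0,0],[0,0,0],[0,0,0]]}'; python3 -m inch '{"delta_pos":[[0,0,0],[0,0,0]],"rot":[[0,0,0],[0,0,0]]}'; python3 g.py 420.6 215 6
python3 - <<'E'
from h import *
p,d=arm.read_camera("scene"); a=p[150:270,130:290,::-1]
cv2.imwrite("pics/c8.png",cv2.resize(a,(800,600),interpolation=cv2.INTER_CUBIC))
E
```

```text
time: 31.3
tcp_pos: [422.8, 214.4, 141.2]
tool_rot: [0.082, 3.14, -0.0]
contact_force: [-0.2, -0.5, -0.5]
finger_gap: 0.208
time: 31.5
tcp_pos: [422.2, 214.5, 141.2]
tool_rot: [-0.082, -3.14, 0.0]
contact_force: [-0.7, 0.5, 0.1]
finger_gap: 0.212
d [ 0.16  0.04 13.52] rot [-0.01 -0.   -0.06] tcp [422.2 214.5 141.2] F [-0.7  0.5  0.1] gap 0.212 t 31.5
```

View pics/c8.png

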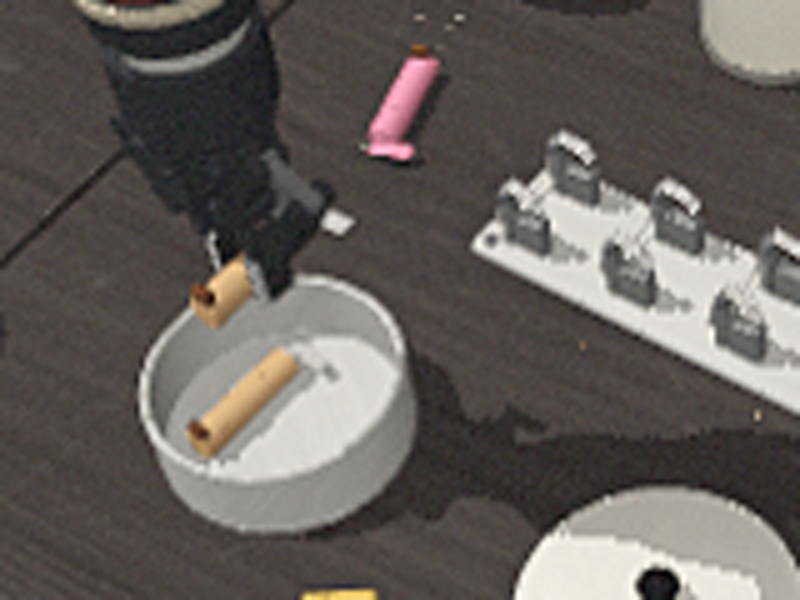

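The last scraper is held, its butt at (205,300). The one already in the dish runs along (200,430)-(290,355). I'll check the clearance numerically before lowering.

Run:
```python
from h import *
print(atz("scene",[(130+203/5,150+437/5),(130+283/5,150+362/5),(130+333/5,150+372/5)],[16,16,14]).round(0))
```

```text
[[391. 260.  16.]
 [457. 255.  16.]
 [466. 226.  14.]]
```

```bash
python3 -m inch '{"delta_pos":[[0.15,-0.15,2],[0.15,-0.15,5],[0.15,-0.15,8],[0.15,-0.15,10.5],[0.15,-0.15,12],[0.15,-0.15,13],[0.15,-0.15,13.5],[0.15,-0.15,13.5],[0.15,-0.15,13.5],[0.15,-0.15,13.5]],"rot":[[0,0,0],[0,0,0],[0,0,0],[0,0,0],[0,0,0],[0,0,0],[0,0,0],[0,0,0],[0,0,0],[0,0,0]]}'; python3 g.py 420.6 213 6;python3 -m inch '{"delta_pos":[[0,0,0],[0,0,0],[0,0,0],[0,0,0],[0,0,0],[0,0,-0.5],[0,0,-2],[0,0,-6],[0,0,-11],[0,0,-12]],"rot":[[0,0,0],[0,0,0],[0,0,0],[0,0,0],[0,0,0],[0,0,0],[0,0,0],[0,0,0],[0,0,0],[0,0,0]]}' 0.68;   python3 -m inch '{"delta_pos":[[0,-2,0],[0,-5,0],[0,-9,0],[0,-13,0],[0,-14,0],[0,-14,0],[0,-14,0]],"rot":[[0,0,0],[0,0,0],[0,0,0],[0,0,0],[0,0,0],[0,0,0],[0,0,0]]}' 0.4;python3 g.py 432.5 -14 120
python3 - <<'E'
from h import *
p,d=arm.read_camera("scene"); np.save("s9.npy",d); cv2.imwrite("s9.png",p[:,:,::-1]); a=p[190:340,130:330,::-1]
cv2.imwrite("pics/c9.png",cv2.resize(a,(800,600),interpolation=cv2.INTER_CUBIC))
E
```

```text
time: 32.55
tcp_pos: [420.7, 213.8, 7.0]
tool_rot: [0.08, 3.139, 0.001]
contact_force: [-0.2, 0.2, -0.5]
finger_gap: 0.209
d [ 0.01 -0.08  0.1 ] rot [0.03 0.07 0.  ] tcp [420.7 213.8   7. ] F [-0.2  0.2 -0.5] gap 0.209 t 32.55
time: 33.55
tcp_pos: [422.7, 214.4, 131.2]
tool_rot: [0.08, 3.134, 0.004]
contact_force: [0.7, -0.7, 0.1]
finger_gap: 0.318
time: 34.25
tcp_pos: [413.1, 74.3, 126.4]
tool_rot: [0.081, 3.14, 0.001]
contact_force: [-0.0, -0.2, 0.7]
finger_gap: 0.606
d [-2.4  -8.71  0.63] rot [ 0.03  0.01 -0.02] tcp [413.1  74.3 126.4] F [-0.  -0.2  0.7] gap 0.606 t 34.25
```

View pics/c9.png

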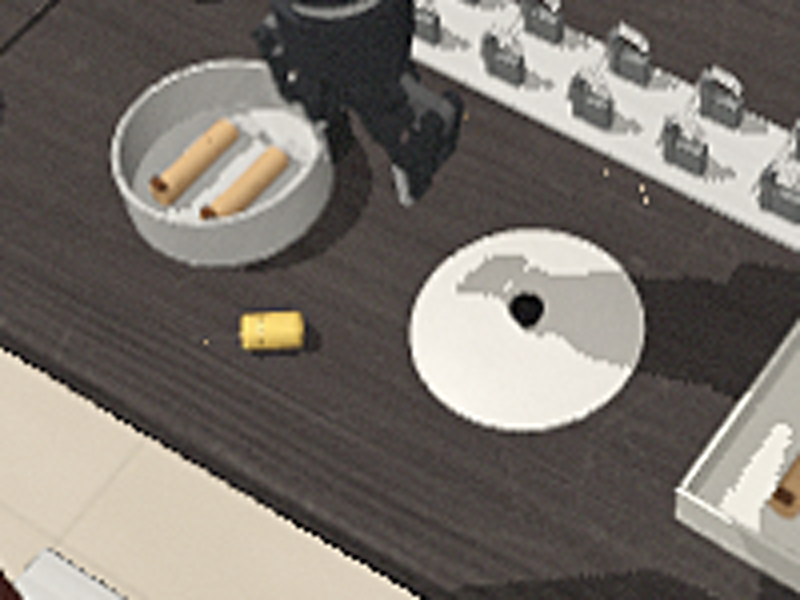

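Both right-handed scrapers lie in the dish at (195,160) and (245,182), well below the rim, and the rack is empty. Next I'll measure the lid and dish in both cameras.

Run:
```python
from h import *
def knob(n,im,box,z):
    u0,u1,v0,v1=box; g=cv2.cvtColor(im,cv2.COLOR_BGR2GRAY)[v0:v1,u0:u1]
    k,l,s,c=cv2.connectedComponentsWithStats((g<70).astype(np.uint8)); i=1+np.argmax(s[1:,4]); return (c[i]+[u0,v0]).round(1),s[i],atz(n,[c[i]+[u0,v0]],z)[0].round(1)
def rim(n,d,c,r0,r1,za,zb):
    P=cloud(n,d); r=np.hypot(P[...,0]-c[0],P[...,1]-c[1]); m=(r>r0)&(r<r1)&(P[...,2]>za)&(P[...,2]<zb); q=P[m]
    A=np.c_[2*q[:,:2],np.ones(len(q))]; x=np.linalg.lstsq(A,(q[:,:2]**2).sum(1),rcond=None)[0]
    return len(q),x[:2].round(1),np.sqrt(x[2]+x[0]**2+x[1]**2).round(1),np.median(q[:,2]).round(1)
def whitelid(n,im,c):  # lid edge ellipse via colour, at z~4
    hsv=cv2.cvtColor(im,cv2.COLOR_BGR2HSV); m=((hsv[...,2]>115)&(hsv[...,1]<60)).astype(np.uint8)
    uv=proj(n,[[c[0],c[1]+0,5]])[0]; mm=np.zeros_like(m); cv2.circle(mm,tuple(int(v) for v in uv),52,1,-1); m&=mm
    k=max(cv2.findContours(m,cv2.RETR_EXTERNAL,cv2.CHAIN_APPROX_NONE)[0],key=cv2.contourArea)[:,0]
    q=atz(n,cv2.convexHull(k)[:,0],4)[:,:2].astype(np.float32); return cv2.minEnclosingCircle(q)
t0=cv2.imread("top0raw.png"); s0=cv2.imread("scene0raw.png"); s9=cv2.imread("s9.png")
p,d=arm.read_camera("top"); cv2.imwrite("t9.png",p[:,:,::-1]); t9=p[:,:,::-1].copy(); 
print("top0",knob("top",t0,(268,292,252,275),24)); 
for nm,im in(("s0",s0),("s9",s9)): print(nm,knob("scene",im,(248,275,255,282),20),whitelid("scene",im,(432,-14)))
print("top lid0",whitelid("top",t0,(432,-14)))
print("dish top0",rim("top",np.load("top0.npy"),(428.6,235),60,85,40,60))
for f in("scene0","s9"): print("dish scene",rim("scene",np.load(f+".npy"),(428.6,235),66,80,44,60))
```

```text
top0 (array([279. , 262.9]), array([ 8,  8,  7,  7, 43], dtype=int32), array([433. , -13.7,  24. ]))
s0 (array([261.3, 267.1]), array([10,  9,  8,  8, 48], dtype=int32), array([432.3, -16.5,  20. ])) ((430.8853759765625, -16.402496337890625), 79.35066986083984)
s9 (array([261.3, 266.9]), array([10,  9,  8,  8, 47], dtype=int32), array([433. , -16.3,  20. ])) ((430.5989990234375, -16.068702697753906), 79.35191345214844)
top lid0 ((432.6375427246094, -12.861828804016113), 78.76738739013672)
dish top0 (302, array([428.7, 235. ]), np.float64(71.4), np.float64(48.1))
dish scene (262, array([428.1, 233.8]), np.float64(71.4), np.float64(47.9))
dish scene (219, array([428.3, 233.7]), np.float64(71.5), np.float64(48.1))
```

```bash
python3 -m inch '{"delta_pos":[[-0.8,-3,0.2],[-1.6,-6,0.4],[-2.4,-8.7,0.6],[-2.4,-8.7,0.6],[-2.4,-8.7,0.6],[-2.4,-8.7,0.6]],"rot":[[0,0,0],[0,0,0],[0,0,0],[0,0,0],[0,0,0],[0,0,0]]}' 0.4; python3 g.py 432.5 -14.3 11; python3 -m inch '{"delta_pos":[[0,0,2],[0,0,5],[0,0,7.5],[0,0,9],[0,0,9],[0,0,9],[0,0,9]],"rot":[[0,0,0],[0,0,0],[0,0,0],[0,0,0],[0,0,0],[0,0,0],[0,0,0]]}'; python3 g.py 432.5 -14.3 11
```

```text
time: 34.95
tcp_pos: [432.2, -13.2, 120.2]
tool_rot: [-0.078, -3.14, -0.001]
contact_force: [-0.4, 0.7, -0.2]
finger_gap: 0.597
d [-0.04 -0.11 10.92] rot [ 0.02 -0.03  0.08] tcp [432.2 -13.2 120.2] F [-0.4  0.7 -0.2] gap 0.597 t 34.95
time: 35.65
tcp_pos: [433.1, -14.1, 31.2]
tool_rot: [0.079, 3.139, -0.0]
contact_force: [0.6, -0.4, -0.2]
finger_gap: 0.6
d [ 0.07 -0.02  2.02] rot [-0.01  0.08  0.05] tcp [433.1 -14.1  31.2] F [ 0.6 -0.4 -0.2] gap 0.6 t 35.65
```

```bash
python3 -m inch '{"delta_pos":[[0,0,1],[0,0,1.7],[0,0,2],[0,0,2],[0,0,2]],"rot":[[0,0,0],[0,0,0],[0,0,0],[0,0,0],[0,0,0]]}'; python3 -m inch '{"delta_pos":[[0,0,0],[0,0,0],[0,0,0],[0,0,0],[0,0,0],[0,0,0],[0,0,0],[0,0,0]],"rot":[[0,0,0],[0,0,0],[0,0,0],[0,0,0],[0,0,0],[0,0,0],[0,0,0],[0,0,0]]}' 1; python3 g.py 432.5 -14.3 11;python3 -m inch '{"delta_pos":[[0,0,-0.5],[0,0,-1.5],[0,0,-3],[0,0,-5],[0,0,-8],[0,0,-10],[0,0,-10],[0,0,-10]],"rot":[[0,0,0],[0,0,0],[0,0,0],[0,0,0],[0,0,0],[0,0,0],[0,0,0],[0,0,0]]}'; python3 g.py 428.4 234.6 110
python3 - <<'E'
from h import *
p,d=arm.read_camera("scene"); np.save("s10.npy",d); cv2.imwrite("s10.png",p[:,:,::-1]); a=p[170:350,140:380,::-1]
cv2.imwrite("pics/c10.png",cv2.resize(a,(800,600),interpolation=cv2.INTER_CUBIC))
E
```

```text
time: 36.15
tcp_pos: [432.4, -14.4, 10.2]
tool_rot: [-0.08, -3.14, -0.0]
contact_force: [-0.3, 0.0, 1.4]
finger_gap: 0.599
time: 36.95
tcp_pos: [432.6, -14.5, 10.8]
tool_rot: [0.08, 3.14, -0.001]
contact_force: [-2.5, -0.3, 7.0]
finger_gap: 0.233
d [ 0.01  0.02 -0.02] rot [-0.02  0.03  0.  ] tcp [432.6 -14.5  10.8] F [-2.5 -0.3  7. ] gap 0.233 t 36.95
time: 37.75
tcp_pos: [432.7, -14.4, 110.7]
tool_rot: [0.08, 3.139, -0.0]
contact_force: [0.1, 0.2, -1.1]
finger_gap: 0.229
d [ 1.7  24.85  0.07] rot [-0.01  0.07  0.  ] tcp [432.7 -14.4 110.7] F [ 0.1  0.2 -1.1] gap 0.229 t 37.75
```

View pics/c10.png

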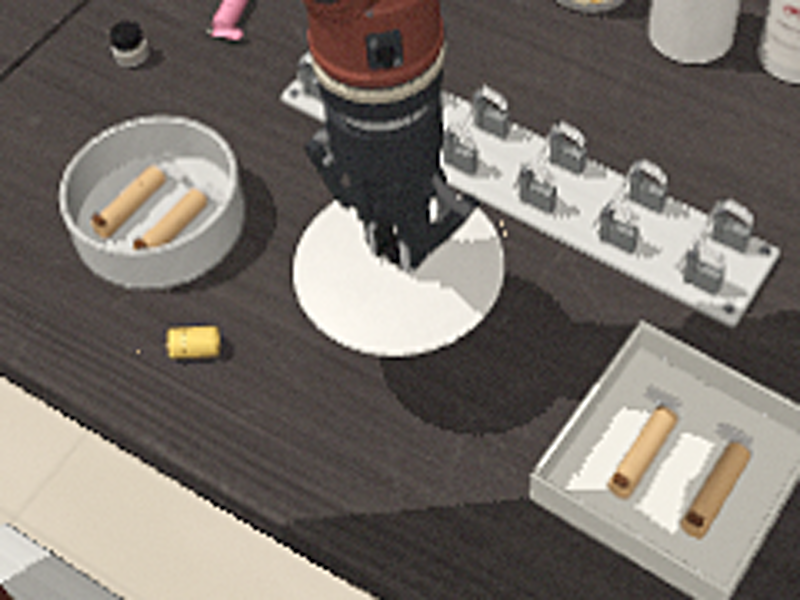

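The lid is lifted level at (398,270) in the crop. Carrying it to the dish.

```bash
python3 -m inch '{"delta_pos":[[0.1,1,0],[0.2,3,0],[0.4,5.5,0],[0.6,8,0],[0.8,10.5,0],[1,13,0],[1.1,15.5,0],[1.3,18,0],[1.5,20.5,0],[1.6,22.5,0]],"rot":[[0,0,0],[0,0,0],[0,0,0],[0,0,0],[0,0,0],[0,0,0],[0,0,0],[0,0,0],[0,0,0],[0,0,0]]}'; python3 g.py 428.4 234.6 110;python3 -m inch '{"delta_pos":[[0,0.6,0],[0.05,1.2,0],[0.05,1.6,0],[0.05,1.6,0],[0.05,1.6,0]],"rot":[[0,0,0],[0,0,0],[0,0,0],[0,0,0],[0,0,0]]}'; python3 g.py 428.4 234.6 70
python3 - <<'E'
from h import *
p,d=arm.read_camera("scene"); np.save("s11.npy",d); a=p[150:290,110:300,::-1]
cv2.imwrite("pics/c11.png",cv2.resize(a,(800,590),interpolation=cv2.INTER_CUBIC))
P=cloud("scene",d); m=np.zeros(d.shape,bool); m[150:290,110:300]=1; g=cv2.cvtColor(p,cv2.COLOR_RGB2HSV)
m&=(P[...,2]>90)&(P[...,2]<112)&(g[...,2]>110)&(g[...,1]<60); q=P[m]
print(len(q),cv2.minEnclosingCircle(q[:,:2].astype(np.float32)))
A=np.c_[q[:,:2]-q[:,:2].mean(0),np.ones(len(q))]; print("plane",np.degrees(np.linalg.lstsq(A,q[:,2],rcond=None)[0][:2]),q[:,2].mean())
E
```

```text
time: 38.8
tcp_pos: [426.7, 212.8, 109.3]
tool_rot: [-0.079, -3.139, 0.0]
contact_force: [1.1, 0.1, -1.4]
finger_gap: 0.229
d [-0.06  2.18 -0.07] rot [-0.02 -0.11  0.05] tcp [426.7 212.8 109.3] F [ 1.1  0.1 -1.4] gap 0.229 t 38.8
time: 39.3
tcp_pos: [428.3, 226.7, 110.2]
tool_rot: [-0.081, -3.14, 0.0]
contact_force: [-0.2, -0.8, -1.3]
finger_gap: 0.225
d [0.03 0.8  4.02] rot [-0.01 -0.01 -0.03] tcp [428.3 226.7 110.2] F [-0.2 -0.8 -1.3] gap 0.225 t 39.3
1533 ((427.1573181152344, 225.8594970703125), 78.60867309570312)
plane [0.23652121 0.54427806] 103.48895635257126
```

View pics/c11.png

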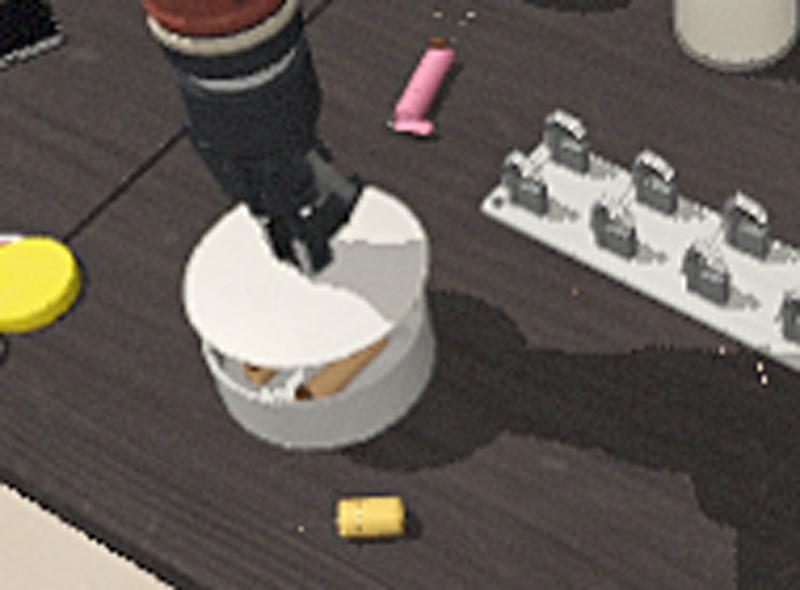

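The lid is level (about 0.5°) over the dish at (310,290), 8 mm short in y. Correcting that and lowering.

```bash
python3 -m inch '{"delta_pos":[[0,0.4,0],[-0.05,0.8,0.5],[-0.05,0.8,1.5],[-0.05,0.8,2.7],[-0.05,0.8,3.7],[-0.05,0.8,4],[-0.05,0.8,4],[-0.05,0.8,4],[-0.05,0.8,4]],"rot":[[0,0,0],[0,0,0],[0,0,0],[0,0,0],[0,0,0],[0,0,0],[0,0,0],[0,0,0],[0,0,0]]}'; python3 g.py 429 234.6 62
```

```text
time: 40.25
tcp_pos: [429.5, 235.2, 70.7]
tool_rot: [0.08, 3.14, 0.0]
contact_force: [-0.2, 0.3, -0.1]
finger_gap: 0.228
d [ 0.05 -0.07  0.87] rot [0.02 0.04 0.  ] tcp [429.5 235.2  70.7] F [-0.2  0.3 -0.1] gap 0.228 t 40.25
```

```bash
python3 -m inch '{"delta_pos":[[0,0,0.2],[0,0,0.4],[0,0,0.6],[0,0,0.7],[0,0,0.8],[0,0,0.8],[0,0,0.8]],"rot":[[0,0,0],[0,0,0],[0,0,0],[0,0,0],[0,0,0],[0,0,0],[0,0,0]]}'; python3 g.py 429 234.6 61
```

```text
time: 40.95
tcp_pos: [429.2, 235.1, 62.3]
tool_rot: [-0.08, -3.141, 0.0]
contact_force: [-0.2, 0.5, -1.3]
finger_gap: 0.229
d [ 0.02 -0.05  0.13] rot [-0. -0.  0.] tcp [429.2 235.1  62.3] F [-0.2  0.5 -1.3] gap 0.229 t 40.95
```

```bash
python3 -m inch '{"delta_pos":[[0,0,0.07],[0,0,0.14],[0,0,0.18],[0,0,0.18]],"rot":[[0,0,0],[0,0,0],[0,0,0],[0,0,0]]}'; python3 g.py 429 234.6 61; python3 -m inch '{"delta_pos":[[0,0,0],[0,0,0],[0,0,0],[0,0,0],[0,0,0],[0,0,0],[0,0,0],[0,0,0]],"rot":[[0,0,0],[0,0,0],[0,0,0],[0,0,0],[0,0,0],[0,0,0],[0,0,0],[0,0,0]]}' 0.4; python3 -m inch '{"delta_pos":[[0,0,-1],[0,0,-3],[0,0,-6],[0,0,-9],[-2,-4,-11],[-2,-9,-13],[-2,-14,-13],[-2,-19,-13],[-2,-24,-13],[-2,-26,-13]],"rot":[[0,0,0],[0,0,0],[0,0,0],[0,0,0],[0,0,0],[0,0,0],[0,0,0],[0,0,0],[0,0,0],[0,0,0]]}';python3 -m inch '{"delta_pos":[[0,0,0],[0,0,0]],"rot":[[0,0,0],[0,0,0]]}'
python3 - <<'E'
from h import *
p,d=arm.read_camera("scene"); cv2.imwrite("pics/c12.png",cv2.resize(p[120:390,90:450,::-1],(800,600),interpolation=cv2.INTER_CUBIC))
for n in("scene","top"):
    p,d=arm.read_camera(n)
    P=cloud(n,d); g=cv2.cvtColor(p,cv2.COLOR_RGB2HSV); r=np.hypot(P[...,0]-428,P[...,1]-235)
    m=(r<95)&(P[...,2]>43)&(P[...,2]<62)&(g[...,2]>110)&(g[...,1]<60); q=P[m]
    A=np.c_[2*q[:,:2],np.ones(len(q))]; print(n,len(q),cv2.minEnclosingCircle(q[:,:2].astype(np.float32)))
    A=np.c_[q[:,:2]-q[:,:2].mean(0),np.ones(len(q))]; print("plane",np.degrees(np.linalg.lstsq(A,q[:,2],rcond=None)[0][:2]),q[:,2].mean())
E
```

```text
time: 41.35
tcp_pos: [429.3, 235.2, 60.8]
tool_rot: [0.08, 3.14, 0.0]
contact_force: [-0.8, 0.1, 4.5]
finger_gap: 0.229
d [ 0.02 -0.06 -0.02] rot [0.01 0.01 0.01] tcp [429.3 235.2  60.8] F [-0.8  0.1  4.5] gap 0.229 t 41.35
time: 42.15
tcp_pos: [429.2, 235.1, 60.5]
tool_rot: [-0.08, -3.141, -0.0]
contact_force: [-0.1, 0.2, -0.5]
finger_gap: 0.6
time: 43.15
tcp_pos: [435.6, -28.8, 191.5]
tool_rot: [0.084, 3.139, -0.002]
contact_force: [-0.0, 0.8, -0.5]
finger_gap: 0.603
time: 43.35
tcp_pos: [435.9, -25.8, 191.0]
tool_rot: [0.083, 3.14, 0.0]
contact_force: [-0.5, -0.2, 0.4]
finger_gap: 0.6
scene 1790 ((429.4010925292969, 233.91802978515625), 78.76078796386719)
plane [-0.33620305  0.25781643] 54.343771364332454
top 2771 ((429.1974792480469, 235.72055053710938), 77.62124633789062)
plane [0.05685568 0.14263303] 54.214696980070194
```

View pics/c12.png

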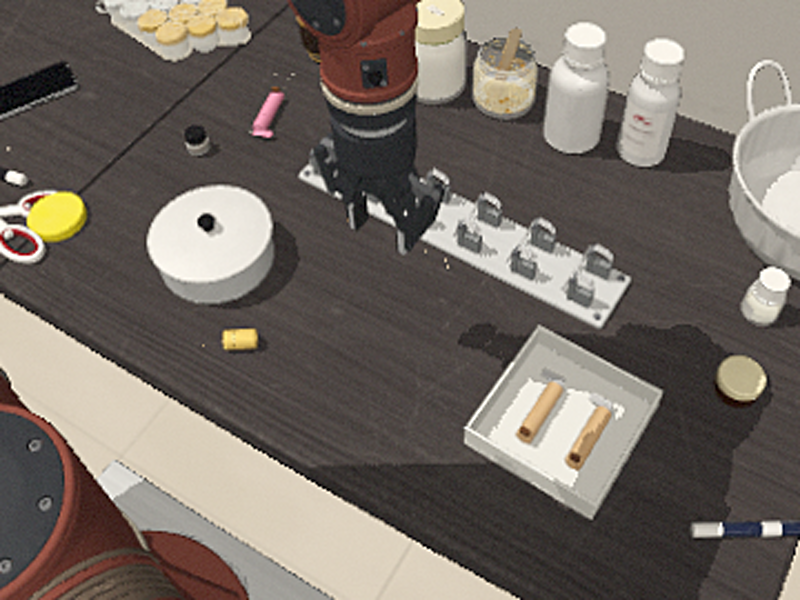

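The lid sits flat and centred on the dish (210,240), with the knob at (207,222). Both left-handed scrapers are in the tray, the rack is empty, and the bystanders stand untouched. Handing in.

```bash
python3 -c "
from bench import arm
print(arm.sign_off(), arm.read_state()['time'])"
```

```text
the job is handed in; nothing more can be done
the job is handed in; nothing more can be done
```

The job is done and handed in after about 43 s of robot time. Four scrapers were present, in clips 2 to 5, and I rolled each one sideways out of its clip's open side. The two left-handed ones lie in the square tray and the two right-handed ones in the round dish. After that I put the pan lid on the dish.

- **Lid centring:** measured against the dish centre in the same camera, the lid is about 1.2 mm off in the scene view and 0.9 mm off in the top view. The two cameras differ by up to about 2 mm in y, which is within their calibration.
- **Lid flatness:** the lid is flat to about 0.4° and its surface reads 54 mm above the table, as expected for a lid on the rim.
- **Contents and surroundings:** the last picture shows the rack empty, both scrapers in the tray and the small bottles in view standing where they were. The gripper is clear of everything.
- **Forces:** the readings taken between moves stayed under about 7 N, and I saw no grip slip and no knock to the lid.
- **Not checked directly:** the jaw angles cannot be read from the state. I judge them unbent only from the low forces and because the jaws looked sprung back.

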